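Put the etching press's clutch shaft into drive and feel its end float

ROBOT

A 7-joint arm with a two-finger parallel gripper is mounted at the origin on the work surface. World frame = base frame: x ahead of the robot, y to its left, z up, the work surface at z = 0. Lengths are in m, angles in rad, forces in N, time in s.
With the tool pointing down it reaches from about 0.4 to 0.9 m from the base axis. Payload 5.6 kg.
Tool frame: the origin (TCP) lies between the finger pads; the fingertips stand 22 mm ahead of it and the grasp point (between the pads) lies 3 mm ahead of it; x points along the fingers, y is the direction in which the jaws open and shut, and the axes are right-handed (so a half turn about x gives the same grasp; the last joint's range is limited). The gripper opens to 92 mm and grips with 3 to 60 N. Pads are 20 mm wide; open, the fingers measure 128 mm over their backs; the gripper's body (75 mm by 189 mm) begins 69 mm behind the grasp point.
Start: joints at [1.306, 0.468, -0.012, 1.603, 0.006, 1.071, -0.056], TCP at [0.143, -0.634, 0.237] pointing down, gripper open.
Joint ranges: [-2.53, 2.53], [-0.31, 2.02], [-1.57, 1.55], [0.28, 2.44], [-1.29, 4.43], [0.15, 1.84], [-2.92, 2.92]. Speed limits (rad/s): [2.57, 2.57, 3.14, 3.14, 3.14, 3.14, 3.14].

INTERFACE

Orientations are given as a unit quaternion [w, x, y, z].
In Python, from cell import r, eyes gives the robot as it stands.
- The arm moves only by the tool step_arm, never from a script. Its argument "rows" is text: rows parted by semicolons, each of 5 numbers parted by spaces: the opening, from 0 (shut) to 1 (fully open), then the shift along the tool's x, y, z in m, then the turn about the tool's x in rad. A call has 1 to 8 rows; each row shifts and turns the pose as measured when the row begins, along the tool's axes as they then stand; what a row does not reach is not made up. A row lasts 1/10 s, in which the tool goes at most 50 mm and 8.59 degrees, less where a joint would pass 70% of its speed; a pose out of reach is approached as far as the arm can. A call is refused whole if a number of a shift passes 0.05 or a number of a turn 0.15, either way. A call with a gripper value outside its range is refused whole. The fingers move at their own pace and stop on an object; the grip force is fixed at half the most. Time passes only in rows, so rows that do not move let the fingers close. It gives the time, the measured TCP pose, the force and the opening at its end, in the units of the state.
- r.get_obs(): the state, without advancing time (a new reading comes with each control period).
- eyes.grab_frame(name): name is "scene" or "side" or "wrist"; returns (picture, depth): 420x560x3 uint8, red, green, blue; 420x560 float32, m along the optical axis (not along the pixel's ray), 0 where there is no reading.
- eyes.camera_params(name): a dict with "K" (3x3 intrinsics, pixels), "R" (3x3) and "t" (3): a world point X has camera coordinates R X + t. Camera axes: x right, y down, z forward; pixel columns grow to the right and rows downward; lengths in m; the calibration is good to about 2 mm. A picture is of the moment at which its call begins: read the wrist's pose just before it. camera_params takes no time and is no camera call; for the wrist camera it gives the pose at the moment of the call.
- r.sign_off(): hands the job in, once; it reports no verdict.
Trained networks look in the newest picture that a camera, given by its name, has taken for a name from the list of things; names that differ only in an ending like _2 or _b are one class to them, and where a whole thing is asked for, a point or a joint stands for the part that bears it (a point fixed in the world has none). Each returns a list of dicts, best first, with "score" (0 to 1); they miss things now and then, are a little off and sometimes report something else, mostly with a low value. They report only what shows in the picture. A call takes as long as a camera call.
- eyes.look_for(camera, query): "box" ([left, top, right, bottom] in pixels, round what is visible of it).
- eyes.masks_of(camera, query): "pixels" (420x560 bool, what is visible of it) and "box" ([left, top, right, bottom] in pixels, round what is visible of it).
The state is a dict: "t": time; "joint_positions": joint angles; "joint_velocities": joint speeds; "joint_torque": joint torques, N m; "tcp_pos": TCP position; "tool_rot": TCP orientation; "wrist_force": force on the tool from outside, world axes, zero at the start; "wrist_torque": the same for the moment, N m; "width": finger opening in m.
Only numpy, scipy, OpenCV 4.12 (cv2) and the standard library are available. Lean on these libraries where they do the work, as an engineer would, in place of code of your own. Each camera call takes 0.05 s, during which the arm holds its last target. There are 200 camera calls.

TASK

Put the etching press into drive: take the clutch shaft by its black knob and push it gently in, its brass collar lifting the red catch and passing it so that the catch drops behind, until you feel the stop inside the gear case. Then feel its end float: draw it back gently until you feel the catch hold it, push it in until you feel the stop again, and let go, leaving it in with the catch down behind the collar. Do not touch the catch, use no great force, and leave the other things on the table where they are.

Things in the scene. Friction and masses are not known exactly. Their poses are not given: they have to be found in the camera images.
- press: table-top etching press, fixed. Origin: on the table, under the clutch shaft's axis, in the plane of the blue gear case's outer face. z is up; +y runs level outwards along the shaft, away from the gear case; -y is the way to push in. The shaft's axis is 110 mm above the table at x = 0, parallel to y. Behind y = -140 mm stand grey side frames 290 mm tall (screws to 370) and a flat bed
- motor_end (a point): middle of the lower outer edge of the motor's cradle plate. Motor and plate stand out from the gear case to here, 175 mm outside its face, beside and close above the line of the shaft: 128 mm wide, from 12 to 140 mm on the press's -x side of the shaft's axis (this point is 76 mm to -x). Underside 220 mm above the table (110 mm above the shaft's axis), top 380 mm
- shaft: steel clutch shaft, 22 mm diameter; slides along its axis only (cannot turn or come out), with a drag of about 4 N, and stays where it is left. Origin: on the axis, in the outer flat face of its brass collar (52 mm diameter, 14 mm thick, inwards of that face). Axes as the press's. It starts 98 to 116 mm outside the gear case's face; the catch drops behind it at 34 mm and then holds it at 38 mm
- shaft_end (a point): inner end of the clutch shaft, hidden in the gear case, 150 mm further in than the collar's outer face. It comes up against a fixed hidden stop when the collar's outer face is 8 to 16 mm further in than where the catch holds it; where exactly differs each time and can only be felt. Stop and catch give less than 1 mm. A firm feel is 5 to 20 N on the stop or catch itself, besides the shaft's drag
- knob (a point): centre of the black knob on the shaft's outer end: a plain cylinder 40 mm in diameter, 60 mm long along the shaft, on its axis, 135 mm further out than the collar's outer face; axes as the press's. With the shaft in, it lies 157 to 165 mm outside the gear case's face, so close by the end of the motor that an upright gripper's body would hit it; one leaning back outwards 35 to 45 degrees clears it
- catch: red hinged gravity catch, 18 mm wide, on a hanger under the motor plate. Origin: its pivot, above the shaft, 105 mm outside the gear case's face, 156 mm above the table. It slopes down inwards to its nose, whose flat end keeps the collar from coming out again. The collar going in lifts it by its sloping underside (about 1 N more); it falls back by its own weight. The hanger ends 117 mm outside
- catch_tip (a point): lower inner end of the catch's nose. With the catch down it lies 38 mm outside the gear case's face and 125 mm above the table; on top of the collar it is up to 14 mm higher
- crank: bystander: the press's steel hand crank with a wooden grip, lying on the table with its grip standing up, 160 mm long, 85 mm high; origin on the table under its middle
- brayer: bystander: ink roller lying on the table, 170 mm long, 40 mm high; origin on the table under its roller
- ink_knife: bystander: ink knife 190 mm long lying on the table
- tape: bystander: roll of masking tape lying flat, 104 mm diameter, 24 mm high; origin at the centre of its underside
- spray_copper: bystander: copper-coloured spray can with a red cap, 66 mm diameter, 195 mm tall; origin at the centre of its foot
- spray_grey: bystander: grey spray can with a black cap, 66 mm diameter, 205 mm tall; origin at the centre of its foot
- rinse_tub: bystander: clear plastic tub, 170 x 120 x 62 mm; origin at the centre of its underside

How it is judged:
On the way, in this order (a step that is already met when the one before it is completed fails the run):
1. the shaft is pushed in past the catch, the catch is down behind the collar, and the shaft bears on its inner stop with at least 5 N (y of shaft in the frame of press below 0.0375 m and z of catch_tip in the frame of press below 0.128 m and contact force between shaft and press above 5 N), for 0.15 s.
2. the shaft is drawn back until its collar bears on the catch with at least 5 N, the catch staying down (contact force between shaft and catch above 5 N and z of catch_tip in the frame of press below 0.128 m and y of shaft in the frame of press below 0.0405 m), for 0.15 s.
3. the shaft is pushed in again until it bears on its inner stop with at least 5 N (contact force between shaft and press above 5 N), for 0.15 s.
At the end, for the whole second after the job is handed in: The shaft is let go and at rest, left pushed in with its collar outer face at least 5 mm inside the catch's nose, and the catch is down behind the collar (its tip within 3 mm of its lowest place) (y of shaft in the frame of press below 0.033 m and z of catch_tip in the frame of press below 0.128 m and linear speed of shaft below 0.005 m/s and contact force between the fingers and shaft below 0.1 N); the robot touches nothing.
It fails at once if the robot touches the catch (contact force between any of the fingers, the arm and catch above 0.5 N).
It fails at once if the shaft is forced against its stop or the catch with more than 30 N (contact force between shaft and press above 30 N or contact force between shaft and catch above 30 N).
It fails at once if a bystander is moved by more than 20 mm (distance of any of crank, brayer, ink_knife, tape, spray_copper, spray_grey, rinse_tub from where it was at the start of the episode above 0.02 m).
It also fails if it takes over 54 s, if anything falls off the work surface, if the arm or the gripper's body presses on something with over 40 N, if the wrist force passes 120 N, or if a joint passes its speed limit or range.

## Working session

There is one attempt and no reset: what is moved stays moved. The work goes in short steps, Python scripts to look and compute and a tool call to move; the robot and the scene stay as the last step left them, time stands still between calls to the robot, and variables do not carry over. Pictures are saved under pics/ and viewed, about 8 in all and at most 12, crops included, and the job is handed in when it is done.

Besides the shell and the picture viewer there is one more tool, called after "Emit:" as name(argument=value, ...) on one line, values as JSON. step_arm: Moves the arm, as the interface text tells. Its arguments: {"type":"object","properties":{"rows":{"type":"string"}},"required":["rows"]}

```bash
ls; mkdir -p pics; cat > h.py <<'E'
import numpy as np, cv2
from cell import r, eyes
from scipy.spatial.transform import Rotation as Ro
def cloud(cam,depth,m):
    p=eyes.camera_params(cam);K,R,t=map(np.array,(p["K"],p["R"],p["t"]))
    v,u=np.nonzero(m&(depth>0));z=depth[v,u]
    c=np.stack([(u-K[0,2])/K[0,0]*z,(v-K[1,2])/K[1,1]*z,z],1)
    return (c-t)@R
def tool():
    o=r.get_obs();q=np.array(o["tool_rot"]);return np.array(o["tcp_pos"]),Ro.from_quat(q[[1,2,3,0]]).as_matrix(),o
E
python3 - <<'E'
from h import *
p,R,o=tool();print(o['t'],p,R.round(2),o['width'])
for c in("scene","side"):
    im,d=eyes.grab_frame(c);cv2.imwrite(f"pics/{c}0.png",im[:,:,::-1])
    for q in("knob","shaft","catch","motor_end"):
        for x in eyes.masks_of(c,q)[:2]:
            P=cloud(c,d,x["pixels"]);print(c,q,round(x["score"],2),np.array(x["box"]).round(),len(P),np.median(P,0).round(3) if len(P) else '',np.percentile(P,3,axis=0).round(3) if len(P) else '',np.percentile(P,97,axis=0).round(3) if len(P) else '')
a=cv2.imread("pics/scene0.png");b=cv2.imread("pics/side0.png")
E
```

```text
pics
0.0 [ 0.14278073 -0.63357448  0.23566062] [[-0.    0.22 -0.98]
 [ 0.   -0.98 -0.22]
 [-1.   -0.    0.  ]] 0.09186791049798297
scene knob 0.73 [164. 204. 276. 258.] 1272 [ 0.534 -0.091  0.119] [ 0.449 -0.238 -0.   ] [0.548 0.017 0.131]
scene shaft 0.59 [168. 200. 273. 256.] 1204 [ 0.535 -0.096  0.119] [ 0.512 -0.237  0.101] [0.55  0.014 0.131]
scene catch 0.57 [179. 219. 211. 247.] 268 [ 0.531 -0.182  0.145] [ 0.52  -0.213  0.131] [ 0.538 -0.143  0.166]
scene motor_end 0.65 [  0. 127. 226. 418.] 37083 [ 0.567 -0.409  0.197] [ 0.426 -0.588  0.04 ] [ 0.771 -0.112  0.368]
scene motor_end 0.38 [176. 222. 208. 243.] 304 [ 0.529 -0.18   0.144] [ 0.419 -0.213 -0.001] [ 0.538 -0.142  0.165]
side knob 0.63 [291. 149. 329. 217.] 966 [ 0.521 -0.052  0.122] [ 0.504 -0.154  0.097] [0.545 0.021 0.134]
side shaft 0.8 [289. 148. 328. 216.] 951 [ 0.521 -0.048  0.122] [ 0.504 -0.151  0.097] [0.541 0.021 0.134]
side catch 0.42 [312. 138. 319. 152.] 50 [ 0.526 -0.143  0.161] [ 0.516 -0.163  0.154] [ 0.533 -0.139  0.166]
side motor_end 0.86 [249.   0. 429. 172.] 16167 [ 0.487 -0.261  0.25 ] [ 0.335 -0.618  0.019] [ 0.758 -0.078  0.379]
```

View pics/scene0.png

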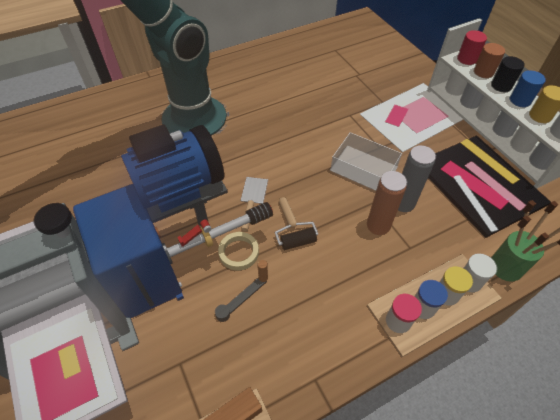

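View pics/side0.png

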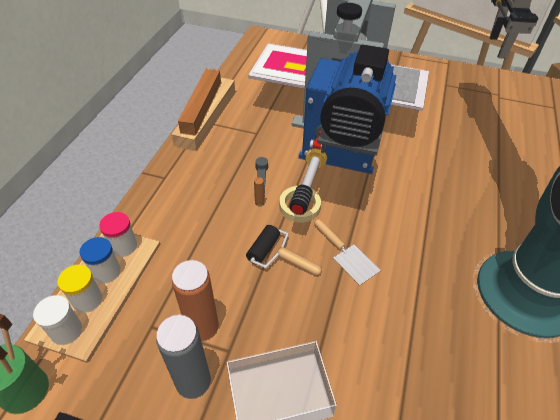

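```bash
python3 - <<'E'
from h import *
for c in("scene","side"):
    im,d=eyes.grab_frame(c)
    for q in("shaft","motor_end","catch","crank","brayer","tape","spray_copper","spray_grey","rinse_tub","ink_knife"):
        for x in eyes.masks_of(c,q)[:1]:
            P=cloud(c,d,x["pixels"])
            print(c,q,round(x["score"],2),np.array(x["box"]).round(),np.percentile(P,[3,50,97],axis=0).round(3).tolist())
            if q=="shaft":
                P=P[P[:,2]>.095]
                # black vs. rest by y-bins: top-line x,z
                for a in np.arange(-.26,.04,.02):
                    Q=P[(P[:,1]>=a)&(P[:,1]<a+.02)]
                    if len(Q)>3: print('  y',a.round(2),len(Q),np.percentile(Q[:,0],[3,50,97]).round(3),np.percentile(Q[:,2],[3,97]).round(3))
E
```

```text
scene shaft 0.74 [169. 201. 273. 257.] [[0.469, -0.236, 0.0], [0.535, -0.094, 0.119], [0.549, 0.015, 0.134]]
  y -0.26 21 [0.526 0.536 0.54 ] [0.11  0.122]
  y -0.24 84 [0.523 0.535 0.54 ] [0.105 0.122]
  y -0.22 62 [0.525 0.537 0.54 ] [0.107 0.131]
  y -0.2 66 [0.529 0.537 0.54 ] [0.108 0.137]
  y -0.18 87 [0.522 0.535 0.539] [0.108 0.149]
  y -0.16 129 [0.521 0.542 0.554] [0.102 0.146]
  y -0.14 71 [0.521 0.533 0.539] [0.107 0.122]
  y -0.12 77 [0.521 0.533 0.538] [0.107 0.122]
  y -0.1 72 [0.519 0.533 0.539] [0.107 0.123]
  y -0.08 75 [0.52  0.532 0.538] [0.106 0.123]
  y -0.06 74 [0.52  0.531 0.537] [0.107 0.122]
  y -0.04 142 [0.514 0.536 0.546] [0.105 0.131]
  y -0.02 126 [0.515 0.536 0.546] [0.105 0.132]
  y -0.0 120 [0.514 0.536 0.546] [0.105 0.131]
scene motor_end 0.98 [  0. 128. 229. 419.] [[0.422, -0.588, 0.028], [0.567, -0.408, 0.196], [0.771, -0.11, 0.368]]
scene catch 0.77 [179. 218. 209. 247.] [[0.518, -0.213, 0.128], [0.53, -0.182, 0.145], [0.538, -0.145, 0.165]]
scene crank 0.86 [218. 256. 267. 322.] [[0.636, -0.197, 0.001], [0.662, -0.12, 0.012], [0.697, -0.053, 0.0
[... 1552 characters left out ...]
5, 0.025], [0.692, -0.049, 0.085]]
side brayer 0.76 [246. 226. 320. 275.] [[0.451, 0.029, 0.014], [0.565, 0.089, 0.028], [0.602, 0.123, 0.041]]
side tape 0.75 [277. 184. 320. 222.] [[0.493, -0.119, 0.003], [0.535, -0.058, 0.023], [0.588, -0.032, 0.027]]
side spray_copper 0.89 [172. 261. 217. 342.] [[0.608, 0.27, 0.017], [0.625, 0.308, 0.165], [0.664, 0.324, 0.197]]
side spray_grey 0.59 [157. 315. 210. 399.] [[0.579, 0.378, 0.015], [0.598, 0.415, 0.175], [0.634, 0.432, 0.207]]
side rinse_tub 0.75 [230. 340. 337. 419.] [[0.361, 0.291, 0.0], [0.448, 0.36, 0.004], [0.536, 0.423, 0.062]]
side ink_knife 0.93 [316. 221. 380. 285.] [[0.329, -0.031, 0.0], [0.382, 0.035, 0.004], [0.479, 0.082, 0.021]]
```

Emit:
step_arm(rows="1 -0.05 0 0.02 0;1 -0.05 0 0.02 0;1 -0.05 0 0.02 0;1 -0.05 0 0.02 0;1 -0.05 0 0.02 0;1 -0.05 0 0.02 0;1 -0.05 0 0 0;1 -0.05 0 0 0")

```text
t: 2.4
tcp_pos: [0.0317, -0.6554, 0.6062]
tool_rot: [-0.079, -0.702, -0.08, 0.703]
wrist_force: [-2.1, 34.8, 0.3]
width: 0.0921
```

```bash
cat > s.py <<'E'
from h import *
p,R,o=tool();print(o['t'],p.round(3),'x',R[:,0].round(3),'y',R[:,1].round(3),'z',R[:,2].round(3),'lean',np.degrees(np.arccos(-R[2,0])).round(1));print(np.round(o['joint_positions'],3),o['width'],np.round(o['wrist_force'],1))
E
python3 s.py
```

```text
2.4 [ 0.032 -0.655  0.606] x [-0.001  0.    -1.   ] y [ 0.223 -0.975 -0.   ] z [-0.975 -0.223  0.001] lean 0.0
[ 1.356  0.393  0.203  0.913 -0.079  1.843  0.177] 0.09211695295751851 [-2.1 34.8  0.3]
```

Emit:
step_arm(rows="1 -0.02 0 0 0;1 -0.02 0 0 0;1 -0.02 0 0 0;1 -0.02 0 0 0")

```text
t: 2.8
tcp_pos: [0.0304, -0.6367, 0.649]
tool_rot: [-0.103, -0.7, -0.055, 0.705]
wrist_force: [0.3, 0.2, 0.3]
width: 0.092
```

```bash
python3 s.py
```

```text
2.8 [ 0.03  -0.637  0.649] x [ 0.001 -0.068 -0.998] y [ 0.222 -0.973  0.067] z [-0.975 -0.222  0.014] lean 3.9
[ 1.325  0.33   0.236  0.909 -0.078  1.842  0.176] 0.0920007175931639 [0.3 0.2 0.3]
```

Emit:
step_arm(rows="1 -0.04 0 0 0;1 -0.04 0 0 0;1 -0.04 0 0 0;1 -0.04 0 0 0;1 -0.04 0 0 0;1 -0.04 0 0 0;1 -0.04 0 0 0;1 -0.04 0 0 0")

```text
t: 3.6
tcp_pos: [0.0238, -0.5343, 0.8]
tool_rot: [-0.194, -0.688, 0.036, 0.699]
wrist_force: [1.6, 0.4, 0.9]
width: 0.092
```

```bash
python3 s.py
```

```text
3.6 [ 0.024 -0.534  0.8  ] x [ 0.021 -0.32  -0.947] y [ 0.22  -0.922  0.317] z [-0.975 -0.216  0.051] lean 18.7
[ 0.88   0.068  0.665  0.919 -0.055  1.842  0.169] 0.09200097221498893 [1.6 0.4 0.9]
```

Emit:
step_arm(rows="1 -0.035 0.03 0 0;1 -0.035 0.03 0 0;1 -0.035 0.03 0 0;1 -0.035 0.03 0 0;1 -0.035 0.03 0 0;1 -0.035 0.03 0 0;1 -0.035 0.03 0 0;1 -0.035 0.03 0 0")

```text
t: 4.4
tcp_pos: [0.0661, -0.5636, 0.9533]
tool_rot: [-0.308, -0.661, 0.148, 0.668]
wrist_force: [-0.5, 0.2, -0.6]
width: 0.092
```

```bash
python3 s.py
```

```text
4.4 [ 0.066 -0.564  0.953] x [ 0.064 -0.608 -0.792] y [ 0.216 -0.766  0.606] z [-0.974 -0.21   0.083] lean 37.7
[ 1.092  0.179  0.473  0.479 -0.125  1.842  0.126] 0.09204699351054893 [-0.5  0.2 -0.6]
```

```bash
cat > w.py <<'E'
from h import *
import sys
p,R,o=tool()
for a in sys.argv[1:]:
    w=np.array(eval(a));d=R.T@(w-p);print(w,'tool d',d.round(4),'n50',(np.linalg.norm(d)/.05).round(1));p=w
s=np.array([-.035,.999,0]);y=np.cross(s,R[:,0]);y/=np.linalg.norm(y)
print('roll',np.arctan2(y@R[:,2],y@R[:,1]),np.arctan2(-y@R[:,2],-y@R[:,1]))
E
python3 w.py [.35,-.5,.75] [.5,-.3,.7] [.52,.1,.6] [.52,.12,.3]
```

```text
[ 0.35 -0.5   0.75] tool d [ 0.1403 -0.1103 -0.3067] n50 7.1
[ 0.5 -0.3  0.7] tool d [-0.0724 -0.151  -0.1922] n50 5.1
[0.52 0.1  0.6 ] tool d [-0.1627 -0.3626 -0.1117] n50 8.3
[0.52 0.12 0.3 ] tool d [ 0.2253 -0.197  -0.0291] n50 6.0
roll 1.794218970177662 -1.3473736834121313
```

Emit:
step_arm(rows="1 0.018 -0.014 -0.038 0;1 0.018 -0.014 -0.038 0;1 0.018 -0.014 -0.038 0;1 0.018 -0.014 -0.038 0;1 0.018 -0.014 -0.038 0;1 0.018 -0.014 -0.038 0;1 0.018 -0.014 -0.038 0;1 0.018 -0.014 -0.038 0")

```text
t: 5.2
tcp_pos: [0.3379, -0.4994, 0.7629]
tool_rot: [-0.313, -0.66, 0.171, 0.661]
wrist_force: [-0.0, -0.4, 0.3]
width: 0.0919
```

```bash
python3 s.py; python3 w.py [.5,-.3,.7] [.52,.1,.6] [.52,.12,.3]
```

```text
5.2 [ 0.338 -0.499  0.763] x [ 0.068 -0.639 -0.766] y [ 0.188 -0.746  0.639] z [-0.98  -0.187  0.07 ] lean 40.0
[ 0.569 -0.012  0.115  1.21   0.477  1.424 -0.616] 0.09187106338344016 [-0.  -0.4  0.3]
[ 0.5 -0.3  0.7] tool d [-0.0683 -0.1585 -0.2006] n50 5.3
[0.52 0.1  0.6 ] tool d [-0.1778 -0.3585 -0.1014] n50 8.3
[0.52 0.12 0.3 ] tool d [ 0.217  -0.2067 -0.0246] n50 6.0
roll 1.7711246911296241 -1.3704679624601692
```

Emit:
step_arm(rows="1 -0.0115 -0.026 -0.033 0;1 -0.0115 -0.026 -0.033 0;1 -0.0115 -0.026 -0.033 0;1 -0.0115 -0.026 -0.033 0;1 -0.0115 -0.026 -0.033 0;1 -0.0115 -0.026 -0.033 0;1 -0.02 -0.04 -0.012 0;1 -0.02 -0.04 -0.012 0")

```text
t: 6.0
tcp_pos: [0.5044, -0.2001, 0.6805]
tool_rot: [0.312, 0.663, -0.175, -0.658]
wrist_force: [0.7, -0.2, -0.1]
width: 0.0919
```

```bash
python3 s.py; python3 w.py [.52,.1,.6] [.52,.12,.3]
```

```text
6.0 [ 0.504 -0.2    0.681] x [ 0.072 -0.642 -0.764] y [ 0.179 -0.745  0.643] z [-0.981 -0.183  0.061] lean 40.2
[ 0.182  0.048 -0.26   1.334  0.72   1.692 -1.325] 0.09190769349005465 [ 0.7 -0.2 -0.1]
[0.52 0.1  0.6 ] tool d [-0.13   -0.2725 -0.0752] n50 6.2
[0.52 0.12 0.3 ] tool d [ 0.2162 -0.2078 -0.022 ] n50 6.0
roll 1.7660531551101561 -1.375539498479637
```

Emit:
step_arm(rows="1 -0.021 -0.044 -0.012 0;1 -0.021 -0.044 -0.012 0;1 -0.021 -0.044 -0.012 0;1 -0.021 -0.044 -0.012 0;1 -0.021 -0.044 -0.012 0;1 -0.021 -0.044 -0.012 0;1 0 0 0 0.14;1 0 0 0 0.14")

```text
t: 6.8
tcp_pos: [0.5129, 0.0125, 0.6277]
tool_rot: [0.217, 0.705, -0.26, -0.624]
wrist_force: [-0.3, -0.3, 1.3]
width: 0.0914
```

```bash
python3 s.py; python3 w.py [.52,.12,.6] [.52,.12,.3]
```

```text
6.8 [0.513 0.013 0.628] x [ 0.088 -0.637 -0.766] y [-0.095 -0.771  0.63 ] z [-0.992  0.017 -0.128] lean 40.0
[-0.569  0.105  0.113  1.383  0.673  1.84  -1.966] 0.0914270389477465 [-0.3 -0.3  1.3]
[0.52 0.12 0.6 ] tool d [-0.0466 -0.101  -0.0016] n50 2.2
[0.52 0.12 0.3 ] tool d [ 0.2298 -0.189   0.0384] n50 6.0
roll 1.5028519725169802 -1.6387406810728131
```

Emit:
step_arm(rows="1 0.024 -0.043 0.005 0;1 0.024 -0.043 0.005 0;1 0.024 -0.043 0.005 0;1 0.024 -0.043 0.005 0;1 0.024 -0.043 0.005 0;1 0.024 -0.043 0.005 0;1 0 0 0 0;1 0 0 0 0")

```text
t: 7.6
tcp_pos: [0.5215, 0.1267, 0.3556]
tool_rot: [0.209, 0.715, -0.257, -0.616]
wrist_force: [0.2, -0.5, -0.1]
width: 0.0917
```

```bash
python3 s.py
```

```text
7.6 [0.522 0.127 0.356] x [ 0.109 -0.626 -0.773] y [-0.111 -0.78   0.616] z [-0.988  0.018 -0.154] lean 39.4
[-0.659  0.308  0.028  1.721  0.6    1.48  -2.445] 0.0916975512458277 [ 0.2 -0.5 -0.1]
```

Emit:
step_arm(rows="1 0 0 0 0.14;1 0 0 0 0.14")

```text
t: 7.8
tcp_pos: [0.5227, 0.1254, 0.3616]
tool_rot: [0.101, 0.739, -0.343, -0.571]
wrist_force: [0.1, -0.4, 1.0]
width: 0.0919
```

```bash
python3 s.py; python3 w.py [.52,.12,.3]
```

```text
7.8 [0.523 0.125 0.362] x [ 0.113 -0.623 -0.774] y [-0.392 -0.744  0.541] z [-0.913  0.242 -0.329] lean 39.3
[-0.685  0.299  0.064  1.718  0.594  1.478 -2.723] 0.09189468381466781 [ 0.1 -0.4  1. ]
[0.52 0.12 0.3 ] tool d [ 0.0507 -0.0282  0.0214] n50 1.2
roll 1.2115099544941885 -1.9300826990956046
```

Emit:
step_arm(rows="1 0 0 0 -0.148;1 0 0 0 -0.148;1 0 0 0 -0.148;1 0 0 0 -0.148;1 0 0 0 -0.148;1 0 0 0 -0.148;1 0 0 0 -0.148;1 0 0 0 -0.148")

```text
t: 8.6
tcp_pos: [0.5287, 0.1169, 0.3943]
tool_rot: [-0.498, -0.566, -0.038, 0.655]
wrist_force: [-0.4, -0.8, 0.2]
width: 0.0922
```

Emit:
step_arm(rows="1 0 0 0 -0.148;1 0 0 0 -0.148;1 0 0 0 -0.148;1 0 0 0 -0.148;1 0 0 0 -0.148;1 0 0 0 0")

```text
t: 9.2
tcp_pos: [0.5318, 0.1093, 0.4195]
tool_rot: [0.674, 0.353, 0.272, -0.59]
wrist_force: [-0.9, 0.6, -0.6]
width: 0.092
```

```bash
python3 s.py; python3 w.py [.513,.097,.232] [.521,0,.117]; python3 - <<'E'
from h import *
im,d=eyes.grab_frame("wrist");cv2.imwrite("pics/w1.png",im[:,:,::-1])
for q in("knob","shaft","catch"):
    for x in eyes.masks_of("wrist",q)[:2]:
        P=cloud("wrist",d,x["pixels"]);print(q,round(x["score"],2),np.array(x["box"]).round(),np.percentile(P,[3,50,97],axis=0).round(3).tolist())
        if q=="shaft":
            P=P[P[:,2]>.095]
            for a in np.arange(-.26,.04,.02):
                Q=P[(P[:,1]>=a)&(P[:,1]<a+.02)]
                if len(Q)>3: print('  y',a.round(2),len(Q),np.percentile(Q[:,0],[3,50,97]).round(3),np.percentile(Q[:,2],[3,97]).round(3),Q[Q[:,2]>np.percentile(Q[:,2],80),0].mean().round(4))
E
```

```text
9.2 [0.532 0.109 0.419] x [ 0.157 -0.602 -0.783] y [0.986 0.055 0.155] z [-0.05  -0.797  0.602] lean 38.5
[-0.493  0.236 -0.137  1.664  0.649  1.539 -0.748] 0.09195569325660778 [-0.9  0.6 -0.6]
[0.513 0.097 0.232] tool d [ 0.1513 -0.0482 -0.1022] n50 3.8
[0.521 0.    0.117] tool d [ 0.1497 -0.0153  0.0076] n50 3.0
roll -3.1152839506182413 0.026308702971551797
knob 0.76 [219.  96. 256. 198.] [[0.507, -0.15, 0.1], [0.525, -0.028, 0.121], [0.544, 0.022, 0.134]]
shaft 0.9 [221.  95. 255. 198.] [[0.506, -0.148, 0.099], [0.525, -0.026, 0.12], [0.544, 0.022, 0.132]]
  y -0.16 399 [0.504 0.527 0.55 ] [0.099 0.134] 0.527
  y -0.14 101 [0.516 0.526 0.537] [0.112 0.12 ] 0.526
  y -0.12 102 [0.517 0.526 0.536] [0.114 0.12 ] 0.5254
  y -0.1 112 [0.517 0.526 0.536] [0.112 0.121] 0.5259
  y -0.08 118 [0.516 0.525 0.535] [0.114 0.12 ] 0.5247
  y -0.06 99 [0.515 0.525 0.534] [0.113 0.121] 0.5243
  y -0.04 242 [0.507 0.523 0.542] [0.117 0.129] 0.5244
  y -0.02 316 [0.506 0.523 0.542] [0.115 0.129] 0.5246
  y -0.0 443 [0.506 0.523 0.543] [0.108 0.129] 0.5245
  y 0.02 233 [0.511 0.525 0.539] [0.098 0.125] 0.5255
catch 0.76 [238. 200. 250. 218.] [[0.517, -0.231, 0.112], [0.526, -0.163, 0.153], [0.537, -0.138, 0.163]]
```

View pics/w1.png

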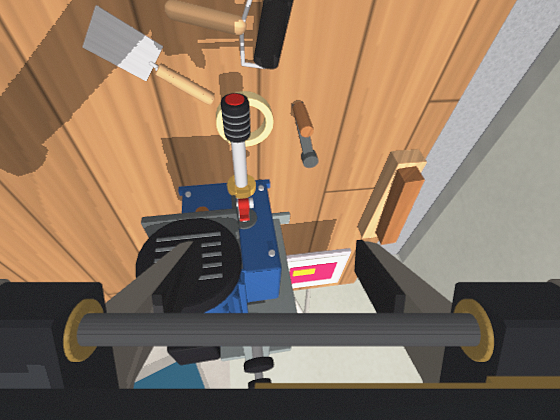

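```bash
python3 w.py [.505,.074,.206] [.524,.002,.112]
```

```text
[0.505 0.074 0.206] tool d [ 0.1828 -0.0604 -0.0972] n50 4.3
[0.524 0.002 0.112] tool d [ 0.1199  0.0004 -0.0003] n50 2.4
roll -3.1167969900696018 0.0247956635201916
```

Emit:
step_arm(rows="1 0.03 -0.01 -0.016 0.01;1 0.03 -0.01 -0.016 0.01;1 0.03 -0.01 -0.016 0;1 0.03 -0.01 -0.016 0;1 0.03 -0.01 -0.016 0;1 0.03 -0.01 -0.016 0;1 0 0 0 0")

```text
t: 10.1
tcp_pos: [0.5082, 0.0756, 0.2051]
tool_rot: [0.667, 0.367, 0.261, -0.593]
wrist_force: [0.0, 0.6, -0.0]
width: 0.092
```

```bash
python3 s.py;python3 w.py [.524,.002,.112]
```

```text
10.1 [0.508 0.076 0.205] x [ 0.161 -0.6   -0.784] y [0.983 0.027 0.181] z [-0.088 -0.799  0.594] lean 38.4
[-0.485  0.398 -0.115  1.978  0.748  1.154 -1.081] 0.09202017233504699 [ 0.   0.6 -0. ]
[0.524 0.002 0.112] tool d [ 0.1197 -0.0032  0.0022] n50 2.4
roll 3.1318826321154414 -0.009710021474351793
```

Emit:
step_arm(rows="1 0.03 -0.001 0.0005 -0.01;1 0.03 -0.001 0.0005 0;1 0.03 -0.001 0.0005 0;1 0.02 0 0.0005 0;1 0.008 0 0 0;1 0 0 0 0")

```text
t: 10.7
tcp_pos: [0.533, 0.0056, 0.1195]
tool_rot: [0.671, 0.37, 0.259, -0.588]
wrist_force: [-0.2, -0.1, 0.3]
width: 0.0916
```

```bash
python3 s.py;python3 w.py [.524,.002,.112]
```

```text
10.7 [0.533 0.006 0.119] x [ 0.174 -0.597 -0.783] y [0.981 0.034 0.192] z [-0.088 -0.801  0.592] lean 38.5
[-0.41   0.521 -0.039  2.048  0.899  0.934 -1.162] 0.09163650517159892 [-0.2 -0.1  0.3]
[0.524 0.002 0.112] tool d [ 0.0064 -0.0103 -0.0007] n50 0.2
roll 3.14114093751726 -0.00045171607253332934
```

Emit:
step_arm(rows="1 0.003 -0.005 0 0;1 0.003 -0.005 0 0;1 0 0 0 0;0 0 0 0 0;0 0 0 0 0;0 0 0 0 0;0 0 0 0 0;0 0 0 0 0")

```text
t: 11.5
tcp_pos: [0.5261, 0.0059, 0.1164]
tool_rot: [0.672, 0.373, 0.258, -0.585]
wrist_force: [-0.4, 0.3, -0.8]
width: 0.0541
```

```bash
python3 s.py;python3 w.py [.524,.002,.112]
```

```text
11.5 [0.526 0.006 0.116] x [ 0.182 -0.594 -0.784] y [0.979 0.037 0.2  ] z [-0.089 -0.804  0.588] lean 38.4
[-0.416  0.516 -0.038  2.07   0.912  0.919 -1.186] 0.05405841838385021 [-0.4  0.3 -0.8]
[0.524 0.002 0.112] tool d [ 0.0054 -0.0031  0.0007] n50 0.1
roll -3.137992981196064 0.0035996723937293884
```

Emit:
step_arm(rows="0 0.004 -0.001 0 0;0 0 0 0 0;0 0 0 0 0;0 0 0 0 0;0 0 0 0 0")

```text
t: 12.0
tcp_pos: [0.5242, 0.0031, 0.1122]
tool_rot: [0.671, 0.373, 0.258, -0.587]
wrist_force: [-0.8, 0.7, 1.5]
width: 0.0394
```

```bash
python3 s.py;python3 w.py [.526,-.08,.115]
```

```text
12.0 [0.524 0.003 0.112] x [ 0.179 -0.594 -0.784] y [0.98  0.034 0.198] z [-0.091 -0.804  0.588] lean 38.4
[-0.415  0.521 -0.035  2.075  0.915  0.912 -1.194] 0.03939755945105672 [-0.8  0.7  1.5]
[ 0.526 -0.08   0.115] tool d [ 0.0476 -0.0005  0.0683] n50 1.7
roll 3.1406335366670106 -0.0009591169227824264
```

Emit:
step_arm(rows="0 0.0045 0 0.006 0;0 0.0045 0 0.006 0;0 0.0045 0 0.006 0;0 0.0045 0 0.006 0;0 0.0045 0 0.006 0;0 0.0045 0 0.006 0;0 0 0 0 0")

```text
t: 12.7
tcp_pos: [0.5247, -0.0371, 0.1123]
tool_rot: [0.67, 0.376, 0.261, -0.584]
wrist_force: [3.6, -4.4, -5.2]
width: 0.0397
```

```bash
python3 s.py
```

```text
12.7 [ 0.525 -0.037  0.112] x [ 0.181 -0.588 -0.789] y [0.979 0.035 0.199] z [-0.089 -0.808  0.582] lean 37.9
[-0.36   0.501 -0.007  2.11   0.957  0.853 -1.166] 0.03970839577710787 [ 3.6 -4.4 -5.2]
```

Emit:
step_arm(rows="0 0.0045 0 0.006 0;0 0.0045 0 0.006 0;0 0.0035 0 0.005 0;0 0.002 0 0.003 0")

```text
t: 13.1
tcp_pos: [0.5251, -0.0583, 0.1123]
tool_rot: [0.67, 0.377, 0.263, -0.583]
wrist_force: [-1.7, 5.3, 3.0]
width: 0.0394
```

```bash
python3 s.py;  python3 - <<'E'
from h import *
im,d=eyes.grab_frame("side");cv2.imwrite("pics/s2.png",cv2.resize(im[100:250,200:400,::-1],(800,600)))
for q in("knob","catch"):
    for x in eyes.masks_of("side",q)[:1]:
        P=cloud("side",d,x["pixels"]);print(q,round(x["score"],2),np.array(x["box"]).round(),np.percentile(P,[3,50,97],axis=0).round(3).tolist())
E
```

```text
13.1 [ 0.525 -0.058  0.112] x [ 0.182 -0.583 -0.791] y [0.979 0.036 0.199] z [-0.087 -0.811  0.578] lean 37.7
[-0.329  0.493  0.009  2.125  0.98   0.821 -1.148] 0.039446204554311234 [-1.7  5.3  3. ]
```

View pics/s2.png

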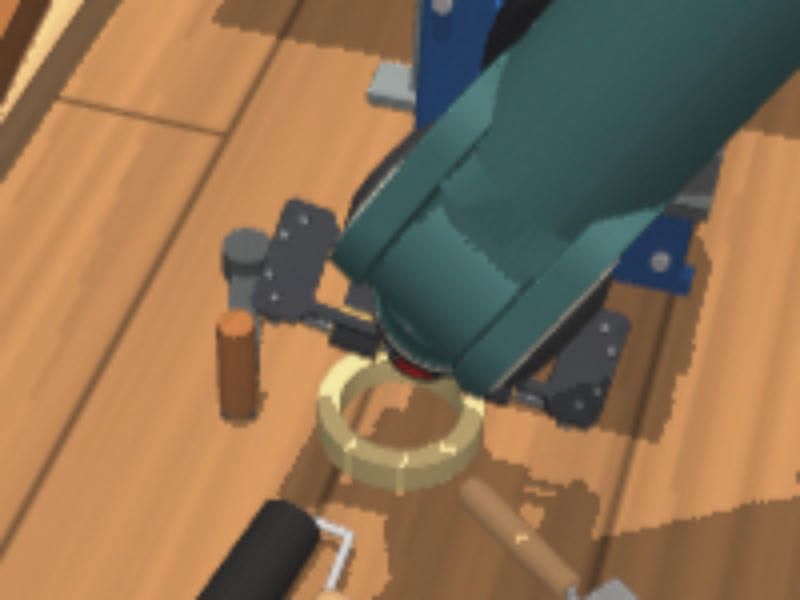

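```bash
python3 - <<'E'
from h import *
im,d=eyes.grab_frame("scene");cv2.imwrite("pics/c3.png",cv2.resize(im[100:310,60:340,::-1],(800,600)))
for c in("scene","side"):
    if c=="side": im,d=eyes.grab_frame(c)
    P=cloud(c,d,np.ones(d.shape,bool));I=im[d>0].astype(int)
    # teal/dark arm pixels beyond motor end: points in motor x and z range with y>-.09
    m=(P[:,0]>.36)&(P[:,0]<.53)&(P[:,2]>.20)&(P[:,2]<.40)&(P[:,1]>-.15)
    Q=P[m]
    for z in np.arange(.2,.4,.025):
        k=(Q[:,2]>=z)&(Q[:,2]<z+.025);y=np.sort(Q[k,1]); print(c,z.round(3),k.sum(),'below-.07:',(y<-.07).sum(),'next:',y[y>-.072][:3].round(3) if k.any() else '')
E
```

```text
scene 0.2 878 below-.07: 78 next: [-0.03  -0.028 -0.024]
scene 0.225 1152 below-.07: 415 next: [-0.003 -0.003 -0.001]
scene 0.25 470 below-.07: 105 next: [0.003 0.003 0.003]
scene 0.275 685 below-.07: 243 next: [0.018 0.018 0.019]
scene 0.3 833 below-.07: 394 next: [0.036 0.036 0.036]
scene 0.325 1252 below-.07: 800 next: [0.053 0.054 0.054]
scene 0.35 931 below-.07: 498 next: [0.067 0.067 0.067]
scene 0.375 647 below-.07: 0 next: [0.064 0.065 0.065]
side 0.2 35 below-.07: 14 next: [-0.024 -0.022 -0.022]
side 0.225 147 below-.07: 115 next: [0.051 0.052 0.053]
side 0.25 74 below-.07: 0 next: [0.065 0.066 0.069]
side 0.275 41 below-.07: 25 next: [0.088 0.088 0.093]
side 0.3 169 below-.07: 127 next: [0.114 0.117 0.118]
side 0.325 586 below-.07: 316 next: [0.117 0.123 0.127]
side 0.35 891 below-.07: 61 next: [0.119 0.119 0.122]
side 0.375 1014 below-.07: 0 next: [0.097 0.101 0.105]
```

View pics/c3.png

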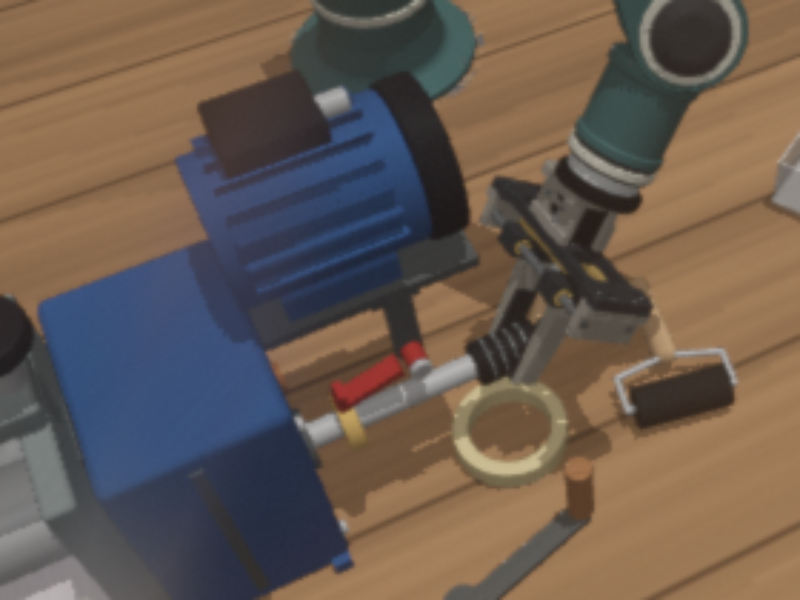

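Emit:
step_arm(rows="0 0.003 0 0.004 0;0 0.003 0 0.004 0;0 0.0012 0 0.0016 0")

```text
t: 13.65
tcp_pos: [0.5252, -0.0696, 0.1123]
tool_rot: [0.67, 0.376, 0.263, -0.583]
wrist_force: [-2.4, 4.1, 2.8]
width: 0.0393
```

Emit:
step_arm(rows="0 0.0012 0 0.0016 0;0 0.0012 0 0.0016 0")

```text
t: 13.85
tcp_pos: [0.5253, -0.0731, 0.1123]
tool_rot: [0.67, 0.376, 0.263, -0.583]
wrist_force: [-2.4, 4.5, 2.5]
width: 0.0397
```

Emit:
step_arm(rows="0 0.0012 0 0.0016 0")

```text
t: 13.95
tcp_pos: [0.5253, -0.0751, 0.1122]
tool_rot: [0.67, 0.376, 0.263, -0.583]
wrist_force: [-2.5, 3.5, 2.4]
width: 0.0392
```

Emit:
step_arm(rows="0 0.001 0 0.0013 0")

```text
t: 14.05
tcp_pos: [0.5253, -0.0769, 0.1122]
tool_rot: [0.67, 0.376, 0.263, -0.583]
wrist_force: [-2.7, 3.5, 2.8]
width: 0.0395
```

Emit:
step_arm(rows="0 0.001 0 0.0013 0")

```text
t: 14.15
tcp_pos: [0.5253, -0.0787, 0.1122]
tool_rot: [0.67, 0.376, 0.263, -0.583]
wrist_force: [-1.7, 3.8, 3.1]
width: 0.0392
```

Emit:
step_arm(rows="0 0.001 0 0.0013 0")

```text
t: 14.25
tcp_pos: [0.5254, -0.0805, 0.1122]
tool_rot: [0.67, 0.376, 0.263, -0.583]
wrist_force: [-3.1, 4.9, 4.7]
width: 0.0396
```

Emit:
step_arm(rows="0 0.001 0 0.0013 0")

```text
t: 14.35
tcp_pos: [0.5254, -0.0824, 0.1122]
tool_rot: [0.67, 0.376, 0.263, -0.583]
wrist_force: [-2.3, 4.6, 4.8]
width: 0.0393
```

Emit:
step_arm(rows="0 0.001 0 0.0013 0")

```text
t: 14.45
tcp_pos: [0.5255, -0.083, 0.1122]
tool_rot: [0.67, 0.376, 0.263, -0.583]
wrist_force: [-8.5, 13.0, 10.4]
width: 0.0395
```

Emit:
step_arm(rows="0 0.0009 0 0.0012 0;0 0.0009 0 0.0012 0")

```text
t: 14.65
tcp_pos: [0.5254, -0.083, 0.1122]
tool_rot: [0.67, 0.377, 0.265, -0.581]
wrist_force: [-5.5, 9.2, 9.7]
width: 0.0394
```

Emit:
step_arm(rows="0 0.0009 0 0.0012 0;0 0.0009 0 0.0012 0")

```text
t: 14.85
tcp_pos: [0.5254, -0.083, 0.1122]
tool_rot: [0.671, 0.378, 0.266, -0.58]
wrist_force: [-6.1, 9.7, 8.2]
width: 0.0398
```

Emit:
step_arm(rows="0 0.0014 0 0.0019 0;0 0.0014 0 0.0019 0")

```text
t: 15.05
tcp_pos: [0.5255, -0.0831, 0.1121]
tool_rot: [0.671, 0.38, 0.268, -0.578]
wrist_force: [-8.3, 12.4, 11.6]
width: 0.0392
```

Emit:
step_arm(rows="0 0.0014 0 0.0019 0;0 0.0014 0 0.0019 0")

```text
t: 15.25
tcp_pos: [0.5255, -0.0832, 0.112]
tool_rot: [0.671, 0.381, 0.27, -0.576]
wrist_force: [-7.4, 12.6, 12.0]
width: 0.0395
```

```bash
python3 - <<'E'
from h import *
im,d=eyes.grab_frame("scene");cv2.imwrite("pics/c4.png",cv2.resize(im[180:285,120:260,::-1],(800,600),interpolation=cv2.INTER_CUBIC))
for x in eyes.masks_of("scene","catch")[:1]:
    P=cloud("scene",d,x["pixels"]);print(x["score"],np.percentile(P,[3,50,97],axis=0).round(3).tolist())
E
python3 s.py
```

```text
0.84 [[0.519, -0.213, 0.13], [0.53, -0.184, 0.145], [0.538, -0.143, 0.165]]
15.35 [ 0.525 -0.083  0.112] x [ 0.191 -0.567 -0.801] y [0.978 0.046 0.201] z [-0.077 -0.823  0.563] lean 36.7
[-0.285  0.477  0.026  2.145  1.01   0.766 -1.119] 0.039026433261332635 [-8.2 11.9 10.9]
```

View pics/c4.png

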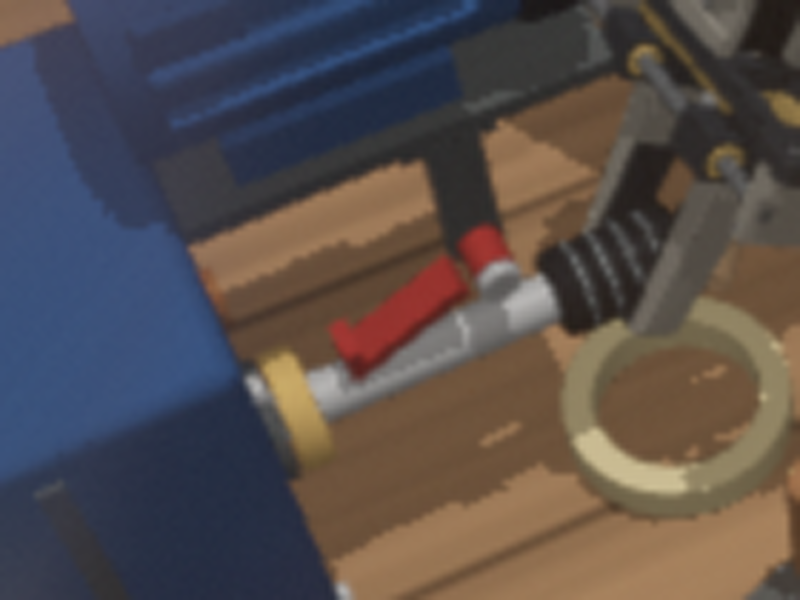

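Emit:
step_arm(rows="0 -0.0012 0 -0.0017 0;0 -0.0012 0 -0.0017 0;0 -0.0012 0 -0.0017 0")

```text
t: 15.65
tcp_pos: [0.5254, -0.0813, 0.1122]
tool_rot: [0.671, 0.381, 0.268, -0.578]
wrist_force: [3.4, -3.9, -4.1]
width: 0.0394
```

Emit:
step_arm(rows="0 -0.0011 0 -0.0015 0")

```text
t: 15.75
tcp_pos: [0.5254, -0.0809, 0.1122]
tool_rot: [0.67, 0.38, 0.267, -0.579]
wrist_force: [1.5, -4.1, -2.9]
width: 0.0394
```

Emit:
step_arm(rows="0 -0.0011 0 -0.0015 0")

```text
t: 15.85
tcp_pos: [0.5253, -0.0802, 0.1122]
tool_rot: [0.67, 0.38, 0.266, -0.579]
wrist_force: [2.1, -4.3, -3.6]
width: 0.0399
```

Emit:
step_arm(rows="0 -0.0011 0 -0.0015 0")

```text
t: 15.95
tcp_pos: [0.5253, -0.0789, 0.1122]
tool_rot: [0.67, 0.38, 0.266, -0.58]
wrist_force: [2.6, -3.9, -3.9]
width: 0.0395
```

Emit:
step_arm(rows="0 -0.0011 0 -0.0015 0;0 -0.0011 0 -0.0015 0")

```text
t: 16.15
tcp_pos: [0.5253, -0.0754, 0.1122]
tool_rot: [0.67, 0.379, 0.266, -0.58]
wrist_force: [2.1, -3.8, -4.1]
width: 0.0391
```

Emit:
step_arm(rows="0 -0.0011 0 -0.0015 0;0 -0.0011 0 -0.0015 0")

```text
t: 16.35
tcp_pos: [0.5252, -0.0712, 0.1122]
tool_rot: [0.67, 0.38, 0.266, -0.58]
wrist_force: [2.6, -4.5, -3.9]
width: 0.0394
```

Emit:
step_arm(rows="0 -0.0011 0 -0.0015 0")

```text
t: 16.45
tcp_pos: [0.5252, -0.069, 0.1122]
tool_rot: [0.67, 0.38, 0.266, -0.579]
wrist_force: [2.9, -3.9, -4.5]
width: 0.039
```

Emit:
step_arm(rows="0 -0.0011 0 -0.0015 0")

```text
t: 16.55
tcp_pos: [0.5252, -0.0669, 0.1122]
tool_rot: [0.67, 0.38, 0.266, -0.579]
wrist_force: [2.9, -4.4, -3.9]
width: 0.0398
```

Emit:
step_arm(rows="0 -0.0009 0 -0.0012 0")

```text
t: 16.65
tcp_pos: [0.5251, -0.0665, 0.1122]
tool_rot: [0.67, 0.379, 0.266, -0.58]
wrist_force: [8.5, -13.0, -10.7]
width: 0.0395
```

Emit:
step_arm(rows="0 -0.0009 0 -0.0012 0")

```text
t: 16.75
tcp_pos: [0.5251, -0.0665, 0.1122]
tool_rot: [0.67, 0.379, 0.265, -0.581]
wrist_force: [7.5, -10.9, -10.1]
width: 0.0396
```

Catch felt. Hold a little more firmly, then push back in.

Emit:
step_arm(rows="0 -0.0014 0 -0.0019 0;0 -0.0014 0 -0.0019 0")

```text
t: 16.95
tcp_pos: [0.5251, -0.0665, 0.1123]
tool_rot: [0.67, 0.377, 0.263, -0.583]
wrist_force: [7.6, -12.4, -11.8]
width: 0.0394
```

Emit:
step_arm(rows="0 -0.0014 0 -0.0019 0;0 -0.0014 0 -0.0019 0")

```text
t: 17.15
tcp_pos: [0.5251, -0.0665, 0.1122]
tool_rot: [0.67, 0.375, 0.261, -0.585]
wrist_force: [6.7, -11.8, -9.3]
width: 0.0392
```

```bash
python3 - <<'E'
from h import *
im,d=eyes.grab_frame("scene");cv2.imwrite("pics/c5.png",cv2.resize(im[180:285,120:260,::-1],(800,600),interpolation=cv2.INTER_CUBIC))
for x in eyes.masks_of("scene","catch")[:1]:
    P=cloud("scene",d,x["pixels"]);print(x["score"],np.percentile(P,[3,50,97],axis=0).round(3).tolist())
E
python3 s.py
```

```text
17.25 [ 0.525 -0.066  0.112] x [ 0.18  -0.588 -0.789] y [0.98  0.035 0.198] z [-0.089 -0.808  0.582] lean 38.0
[-0.322  0.493  0.017  2.128  0.989  0.816 -1.147] 0.03900561020162819 [  6.1 -12.7 -10.3]
```

Emit:
step_arm(rows="0 0.0012 0 0.0016 0;0 0.0012 0 0.0016 0;0 0.0012 0 0.0016 0;0 0.0012 0 0.0016 0;0 0.0012 0 0.0016 0;0 0.0012 0 0.0016 0")

```text
t: 17.85
tcp_pos: [0.5253, -0.0692, 0.1121]
tool_rot: [0.671, 0.378, 0.265, -0.58]
wrist_force: [-2.0, 4.0, 3.0]
width: 0.0397
```

Emit:
step_arm(rows="0 0.0011 0 0.0015 0;0 0.0011 0 0.0015 0")

```text
t: 18.05
tcp_pos: [0.5253, -0.072, 0.1121]
tool_rot: [0.671, 0.379, 0.266, -0.579]
wrist_force: [-1.8, 4.4, 3.1]
width: 0.0396
```

Emit:
step_arm(rows="0 0.001 0 0.0014 0")

```text
t: 18.15
tcp_pos: [0.5253, -0.0737, 0.1121]
tool_rot: [0.671, 0.379, 0.266, -0.579]
wrist_force: [-2.7, 3.9, 3.1]
width: 0.0394
```

Emit:
step_arm(rows="0 0.001 0 0.0014 0")

```text
t: 18.25
tcp_pos: [0.5253, -0.0755, 0.1122]
tool_rot: [0.671, 0.379, 0.266, -0.579]
wrist_force: [-2.1, 3.5, 2.9]
width: 0.0395
```

Emit:
step_arm(rows="0 0.001 0 0.0014 0;0 0.001 0 0.0014 0;0 0.001 0 0.0014 0")

```text
t: 18.55
tcp_pos: [0.5254, -0.0815, 0.1121]
tool_rot: [0.671, 0.378, 0.266, -0.58]
wrist_force: [-3.0, 3.6, 3.5]
width: 0.0393
```

Emit:
step_arm(rows="0 0.001 0 0.0014 0")

```text
t: 18.65
tcp_pos: [0.5255, -0.083, 0.1121]
tool_rot: [0.671, 0.379, 0.266, -0.58]
wrist_force: [-6.5, 10.8, 9.6]
width: 0.0394
```

Emit:
step_arm(rows="0 0.001 0 0.0014 0")

```text
t: 18.75
tcp_pos: [0.5255, -0.0831, 0.1121]
tool_rot: [0.671, 0.379, 0.266, -0.579]
wrist_force: [-9.1, 13.5, 12.2]
width: 0.0394
```

Emit:
step_arm(rows="0 0.0013 0 0.0018 0;0 0.0013 0 0.0018 0")

```text
t: 18.95
tcp_pos: [0.5255, -0.0831, 0.1121]
tool_rot: [0.671, 0.381, 0.268, -0.577]
wrist_force: [-7.2, 10.7, 8.7]
width: 0.0395
```

Emit:
step_arm(rows="0 0.0014 0 0.0019 0;0 0.0014 0 0.0019 0")

```text
t: 19.15
tcp_pos: [0.5255, -0.0832, 0.112]
tool_rot: [0.671, 0.382, 0.27, -0.575]
wrist_force: [-7.8, 12.7, 11.3]
width: 0.0393
```

Emit:
step_arm(rows="0 0 0 0 0;0.8 0 0 0 0;0.8 0 0 0 0;0.8 0 0 0 0;0.8 0 0 0 0;0.8 0 0 0 0;0.8 0 0 0 0;0.8 0 0 0 0")

```text
t: 19.95
tcp_pos: [0.5268, -0.0859, 0.1122]
tool_rot: [0.673, 0.38, 0.27, -0.574]
wrist_force: [-0.8, -0.3, -0.4]
width: 0.0738
```

```bash
python3 s.py; python3 w.py [.5255,-.081,.113]
```

```text
19.95 [ 0.527 -0.086  0.112] x [ 0.195 -0.567 -0.8  ] y [0.978 0.051 0.202] z [-0.074 -0.822  0.565] lean 36.8
[-0.283  0.477  0.03   2.146  1.018  0.761 -1.116] 0.07377400049148272 [-0.8 -0.3 -0.4]
[ 0.5255 -0.081   0.113 ] tool d [-0.0037 -0.0008 -0.0035] n50 0.1
roll -3.12113830897685 0.02045434461294322
```

Emit:
step_arm(rows="0.8 -0.01 0.002 -0.004 0;0.8 -0.02 0.003 -0.006 0;0.8 -0.025 0.004 -0.008 0;0.8 -0.03 0.004 -0.012 0;0.8 -0.03 0.004 -0.02 0;0.8 -0.03 0.004 -0.025 0;0.8 -0.03 0.004 -0.03 0;0.8 -0.03 0 -0.03 0")

```text
t: 20.75
tcp_pos: [0.5195, 0.1484, 0.2114]
tool_rot: [0.67, 0.381, 0.269, -0.578]
wrist_force: [0.7, 0.1, -0.3]
width: 0.0739
```

Emit:
step_arm(rows="0.8 -0.03 0 -0.01 0;0.8 0 0 0 0;0.8 0 0 0 0;0.8 0 0 0 0")

```text
t: 21.15
tcp_pos: [0.5126, 0.184, 0.2314]
tool_rot: [0.672, 0.381, 0.274, -0.573]
wrist_force: [-0.3, -0.2, -0.6]
width: 0.0731
```

```bash
python3 s.py; python3 - <<'E'
from h import *
im,d=eyes.grab_frame("scene");cv2.imwrite("pics/c6.png",cv2.resize(im[100:310,60:340,::-1],(800,600)))
for q in("knob","catch","tape","crank","brayer","ink_knife"):
  for x in eyes.masks_of("scene",q)[:1]:
    P=cloud("scene",d,x["pixels"]);print(q,x["score"],np.percentile(P,[3,50,97],axis=0).round(3).tolist())
E
```

```text
21.15 [0.513 0.184 0.231] x [ 0.194 -0.562 -0.804] y [0.979 0.053 0.199] z [-0.069 -0.826  0.56 ] lean 36.4
[-0.588  0.431 -0.175  1.835  0.681  1.265 -1.107] 0.07307563755066354 [-0.3 -0.2 -0.6]
knob 0.92 [[0.465, -0.244, 0.0], [0.536, -0.135, 0.12], [0.551, -0.068, 0.134]]
catch 0.67 [[0.473, -0.243, 0.001], [0.536, -0.138, 0.12], [0.551, -0.068, 0.135]]
tape 0.84 [[0.5, -0.132, -0.001], [0.551, -0.085, 0.022], [0.595, -0.036, 0.026]]
crank 0.74 [[0.639, -0.199, -0.001], [0.663, -0.124, 0.011], [0.697, -0.052, 0.085]]
brayer 0.6 [[0.463, 0.024, 0.002], [0.581, 0.078, 0.029], [0.611, 0.123, 0.041]]
ink_knife 0.81 [[0.334, -0.036, -0.001], [0.388, 0.033, 0.003], [0.485, 0.082, 0.02]]
```

View pics/c6.png

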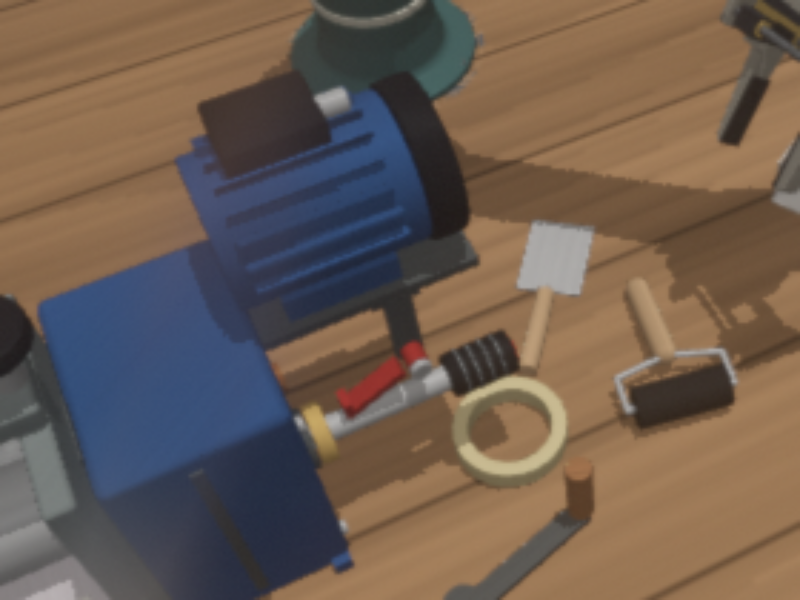

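```bash
python3 -c "
from cell import r
print(r.sign_off())"
```

```text
the job is handed in; nothing more can be done
None
```

The press is in drive and the job is handed in at about 21 s. The shaft is left against its inner stop, with the catch down behind the collar. No verdict was reported.

- **Lean:** The move tool cannot tilt the gripper directly. I got a lean of about 38° by driving the arm up against its joint-6 limit, where it traded orientation for reach. Joint 6 read up to 1.843 there, against a listed limit of 1.84, so check that if range is judged strictly.
- **First push:** I felt the stop with the tool (TCP) at y ≈ -0.083 m in the world frame. The wrist force was about 12.5 N, so roughly 8 N on the stop after the 4 N drag. The scene picture then showed the catch down behind the collar.
- **Draw back:** The catch held at y ≈ -0.0665 m with about 12 N at the wrist, an end float of about 16.5 mm. The detector missed the catch in the picture taken there and I did not view it, so that step rests on position and force alone.
- **Second push:** I felt the stop again at y ≈ -0.083 m with 11–13 N at the wrist for about 0.5 s.
- **Release:** I opened the gripper and withdrew it outwards.

**Last checks:** The final scene picture shows the collar fully in, the catch down behind it and the arm clear, with wrist force near zero. The tape, crank, brayer and ink knife measured where they started, to within a few mm. I did not re-measure the spray cans and tub, but the arm felt no contact. In the final picture the detector's catch mask covered the whole shaft, so I judged the catch by eye.

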